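# Go / no-go check of a measuring cell's electrode port

### The arm

A 7-joint arm with a two-finger parallel gripper is mounted at the origin on the work surface. World frame = base frame: x ahead of the robot, y to its left, z up, the work surface at z = 0. Lengths are in m, angles in rad, forces in N, time in s.
With the tool pointing down it reaches from about 0.425 to 0.925 m from the base axis. Payload 6.8 kg.
Tool frame: the origin (TCP) lies at the very end of the fingers, on their centre line; the grasp point (between the pads) lies 19 mm behind it (env.grip_point_offset is the distance from the TCP to the grasp point, in m); z points along the fingers, x is the direction in which the jaws open and shut, and the axes are right-handed (so a half turn about z gives the same grasp; the last joint's range is limited). The gripper opens to 85 mm and grips with 20 to 120 N. Pads are 22 mm wide; open, the fingers measure 114 mm over their backs; the gripper's body (76 mm by 85 mm) begins 54 mm behind the grasp point. The pads swing forward as they close: fully open they stand 13 mm farther back than shut.
Start: joints at [1.134, 0.477, 0.022, 1.555, -0.011, 1.109, -0.083], TCP at [0.218, -0.639, 0.231] pointing down, gripper open.
Joint ranges: [-2.96, 2.96], [-0.34, 2.1], [-1.41, 1.46], [0.24, 2.44], [-1.37, 4.51], [0.17, 1.92], [-2.96, 2.96]. Speed limits (rad/s): [2.39, 2.39, 3.14, 3.14, 3.14, 3.14, 3.14].

### API

Orientations are given as a rotation vector (axis times angle).
In Python, from bench import env gives the robot as it stands.
- The arm moves only by the tool step_arm, never from a script. Its argument "targets" is a list that holds one entry, the list of rows, each a list of 6 numbers: the shift along the tool's x, y, z normalised to -1 to 1, where 1 is 30 cm, then the turn, a rotation vector about the tool's x, y, z normalised to -1 to 1, where 1 is 360 degrees. A call has 1 to 8 rows; each row is the pose to reach, as a shift and turn from the pose measured when the call began, along the tool's axes at that moment, turning the shorter way round; what a row does not reach only later rows make up. A row lasts 1/10 s, in which the tool goes at most 50 mm and 8.59 degrees, less where a joint would pass 70% of its speed; a pose out of reach is approached as far as the arm can. A call with a number of a shift or a turn outside -1 to 1 is refused whole. A call with a gripper value outside its range is refused whole. "gripper" is the opening, from -1 (shut) to 1 (fully open), so that 0 is half open, set as the call begins (left out, the last holds). The fingers move at their own pace and stop on an object; "force" is the grip in N (left out, the last holds). Time passes only in rows, so rows that repeat a pose let the fingers close. It gives the time, the measured TCP pose, the force and the opening at its end, in the units of the state.
- env.read_state(): the state, without advancing time (a new reading comes with each control period).
- env.snapshot(name): name is "scene" or "top" or "wrist"; returns the picture (400x640x3 uint8, red, green, blue); there is no depth.
- env.calibration(name): a dict with "fx", "fy", "cx", "cy" (pixels), "k1" (the pictures are not rectified: a ray, as slopes to the right and down, at radius r is drawn at 1 + k1 r^2 times it, then the intrinsics apply), "origin" and "attitude" of the camera in the world; the wrist camera has in their place "hand_eye" (4x4, takes a point from camera to tool coordinates, whose origin is the TCP and whose axes are the tool frame's). Camera axes: x right, y up, looking along -z (the intrinsics and any distortion apply to the point x, -y, -z); pixel columns grow to the right and rows downward; lengths in m; the calibration is good to about 2 mm. A picture is of the moment at which its call begins: read the wrist's pose just before it. calibration takes no time and is no camera call.
- env.finish_job(): hands the job in, once; it reports no verdict.
The state is a dict: "clock": time; "q": joint angles; "joint_vel": joint speeds; "joint_torque": joint torques, N m; "position": TCP position; "tcp_rot": TCP orientation; "contact_force": force on the tool from outside, world axes, zero at the start; "torque": the same for the moment, N m; "opening": opening from 0.0 (shut) to 1.0 (fully open).
Only numpy, scipy, OpenCV 4.12 (cv2) and the standard library are available. Lean on these libraries where they do the work, as an engineer would, in place of code of your own. Each camera call takes 0.05 s, during which the arm holds its last target.

### The job

Check the electrode port of the white measuring cell with the double-ended plug gauge: slide the port's shutter open to its end stop, push the gauge's long (go) end in until its collar is fully home against the cell, then draw it out, turn the gauge round and press the short, thicker (no-go) end squarely, centred and gently against the mouth of the port with a light push of about 5 to 15 N for a second to confirm that it is refused. Then lay the gauge back in its rest, either way round, let go, and leave the shutter fully open; do not force the gauge, drop it on the bench or disturb the other things.

Things in the scene. Friction and masses are not known exactly. Their poses are not given: they have to be found in the camera images.
- port (a point): Mouth centre of the blind electrode port: a level round bore 27 mm wide (1 mm chamfer), 54 mm deep, in the front face of the fixed white measuring cell, 55 mm above the bench. The point lies in the front face on the bore axis. Axes: x level INTO the bore, y level along the face, z up. The cell's position and yaw differ each time.
- shutter (a joint): Travel in m of the steel shutter plate (46 mm wide, its outer side 6 mm ahead of the cell's front face): near 0 it covers the port, 0.070 is its end stop, fully open. It opens towards +y of port's axes, and stays where it is left; sliding it takes about 2 N.
- shutter_grip (a point): Grip point of the shutter's upright black tab, 12 mm thick (x), 30 mm wide (y), from 84 to 129 mm above the bench; the point is on its centre line, 112 mm above the bench, and moves with the shutter. The tab stands over the block (top at 80 mm), 22 mm behind its front face. Axes as port.
- gauge_mid (a point): Middle of the handle of the loose double-ended plug gauge (175 mm long, about 0.35 kg), on its axis; x points to the go end. Handle: hexagonal bar 96 mm long, 26 mm across flats, two flats upright (facing +y, -y) as it lies in the rest. A collar 38 mm wide, 6 mm thick, stands at each end of the handle (48 to 54 mm from the middle). Starts level in the rest.
- go_tip (a point): End-face centre of the long go plug (26 mm wide, 45 mm long, rounded edge), 99 mm from the handle's middle. It slides into the port until the collar meets the cell. Axes as gauge_mid.
- nogo_tip (a point): End-face centre of the short no-go plug (31 mm wide, 22 mm long), 76 mm from the handle's middle on its -x side; too thick to enter the port. Axes as gauge_mid.
- rest_seat (a point): Where the handle's middle lies when the gauge is in its fixed aluminium rest, 56 mm above the bench; x along the lying gauge, z up. The rest: base 110 x 70 x 10 mm and two V saddles, 10 mm thick, open upwards, 36 mm to either side along x (62 mm free between for fingers); the hexagon lies in them edge down, either way round. Its place and yaw differ.
- jar: Bystander: white plastic jar, 72 mm wide, 95 mm high. Origin under its centre. Leave alone.
- pump_head: Bystander: white round pump head, 76 mm wide, 40 mm high. Origin under its centre. Leave alone.
- electrode: Bystander: spare electrode lying along its x, about 125 mm long, 22 mm thick. Leave alone.
- screwdriver: Bystander: black-handled screwdriver, 170 mm long, lying along its x. Leave alone.
- gauge: The whole plug gauge described at gauge_mid; the same origin and axes.
- cell: The fixed cell block, 66 mm deep (x), 80 mm high; from the bore it reaches 45 mm to -y and 105 mm to +y. Origin on the bench below the bore axis, 33 mm behind the front face; axes as port. Two knurled screws stand 19 mm above its top at y = -34 and +94 mm, 57 mm behind the front face.
Mind the look-alikes: they are no part of the job. Leave any green or orange look-alike of the gauge alone.

How it is judged:
On the way, in this order (a step that is already met when the one before it is completed fails the run):
1. the shutter is slid open to its end stop (within 4 mm) (value of joint shutter above 0.066 m), for 0.1 s.
2. the go end is fully home in the port: its tip at least 42 mm deep, on the bore axis (x of go_tip in the frame of port above 0.042 m and angle between the x axis of gauge_mid and the x axis of port, either way round below 0.08 rad and y of go_tip in the frame of port between -0.003 and 0.003 m and z of go_tip in the frame of port between -0.003 and 0.003 m), for 0.2 s.
3. the no-go end is pressed on the port's mouth with 3 to 25 N for 0.4 s: square within 6 degrees, centred within 3.5 mm, and not entering (contact force between gauge and cell between 3 and 25 N and x of nogo_tip in the frame of port between -0.003 and 0.003 m and angle between the x axis of gauge_mid and the x axis of port, either way round below 0.105 rad and y of nogo_tip in the frame of port between -0.0035 and 0.0035 m and z of nogo_tip in the frame of port between -0.0035 and 0.0035 m), for 0.4 s.
At the end, for the whole second after the job is handed in: The gauge lies still in the rest, either way round, the middle of its handle within 12 mm of the seat (4 mm in height) and its axis within about 4.5 degrees of the rest's; the shutter is within 4 mm of its open end stop (value of joint shutter above 0.066 m and distance between gauge_mid and rest_seat below 0.012 m and z of gauge_mid in the frame of rest_seat between -0.004 and 0.004 m and angle between the x axis of gauge_mid and the x axis of rest_seat, either way round below 0.08 rad and linear speed of gauge below 0.02 m/s); the robot touches nothing.
It fails at once if the gauge is forced against the cell (over 45 N) (contact force between gauge and cell above 45 N).
It fails at once if the gauge is dropped on the bench (height (world z) of gauge_mid below 0.035 m).
It fails at once if the jar, pump head, electrode or screwdriver is moved more than 20 mm (distance of any of jar, pump_head, electrode, screwdriver from where it was at the start of the episode above 0.02 m).
It also fails if it takes over 72 s, if anything falls off the work surface, if the arm or the gripper's body presses on something with over 40 N, if the wrist force passes 120 N, or if a joint passes its speed limit or range.

## Working session

There is one attempt and no reset: what is moved stays moved. The work goes in short steps, Python scripts to look and compute and a tool call to move; the robot and the scene stay as the last step left them, time stands still between calls to the robot, and variables do not carry over. Pictures are saved under pics/ and viewed, and the job is handed in when it is done.

Besides the shell and the picture viewer there is one more tool, called after "Call:" as name([rows], argument=value, ...), one row to a line, values as JSON. step_arm: Moves the arm, as the interface text tells. Scaled input: -1 to 1 covers 30 cm each way for a shift and 360 degrees each way for a turn. Its arguments: {"type":"object","properties":{"targets":{"type":"array"},"gripper":{"type":"number"},"force":{"type":"number"}},"required":["targets"]}

```bash
ls; mkdir -p pics; python3 - <<'E'
from bench import env
import cv2,numpy as np
print(env.read_state())
for n in ["scene","top","wrist"]:
    print(n,env.calibration(n))
    cv2.imwrite(f"pics/{n}0.png",env.snapshot(n)[:,:,::-1])
print(env.grip_point_offset)
E
```

```text
pics
{'clock': 0.0, 'q': array([ 1.13390582,  0.47775144,  0.02236377,  1.55641823, -0.01155919,
        1.10928784, -0.08309778]), 'joint_vel': array([-0.0001297 ,  0.00141733, -0.00188112, -0.00017557, -0.00213057,
       -0.00034348,  0.00072734]), 'joint_torque': array([-4.57132901e-04, -5.96451974e+01,  1.60766412e+00, -2.81197840e+01,
        1.24962896e-02,  9.34459706e-03, -4.86027986e-06]), 'position': array([ 0.21776295, -0.63830733,  0.23037281]), 'tcp_rot': array([-2.55425560e+00,  1.82742169e+00,  2.29403650e-03]), 'contact_force': array([-0.82727805,  0.22940147,  0.10218542]), 'torque': array([-0.02451576,  0.02909137,  0.00414429]), 'opening': 0.9996098890612997}
scene {'fx': 384.47166763002673, 'fy': 384.47166763002673, 'cx': 325.85009278434893, 'cy': 197.45585254502677, 'k1': -0.04021432433523872, 'origin': array([1.12285582, 0.48629776, 0.71584234]), 'attitude': array([0.48980285, 0.88567308, 1.97805908])}
top {'fx': 449.07022181306735, 'fy': 449.07022181306735, 'cx': 312.774625535987, 'cy': 204.7475165759539, 'k1': -0.10512276484247048, 'origin': array([0.27878164, 0.09656866, 1.33947516]), 'attitude': array([ 0.15347208, -0.13102417, -1.58589826])}
wrist {'fx': 342.74701520447206, 'fy': 342.74701520447206, 'cx': 321.6251364595926, 'cy': 202.92116478275548, 'k1': 0.01995847708478539, 'hand_eye': array([[ 9.99999857e-01,  1.16610458e-04, -5.22157312e-04,
        -5.04283983e-04],
       [-5.95754765e-05, -9.45619545e-01, -3.25274764e-01,
        -8.37539066e-02],
       [-5.31692600e-04,  3.25274749e-01, -9.45619403e-01,
        -1.43029384e-01],
       [ 0.00000000e+00,  0.00000000e+00,  0.00000000e+00,
         1.00000000e+00]])}
0.0187
```

View pics/scene0.png

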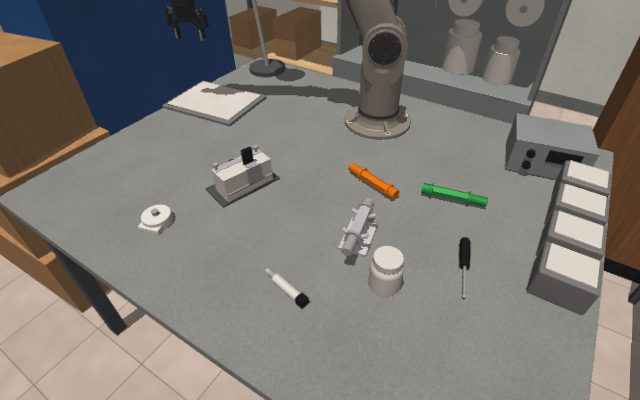

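View pics/top0.png

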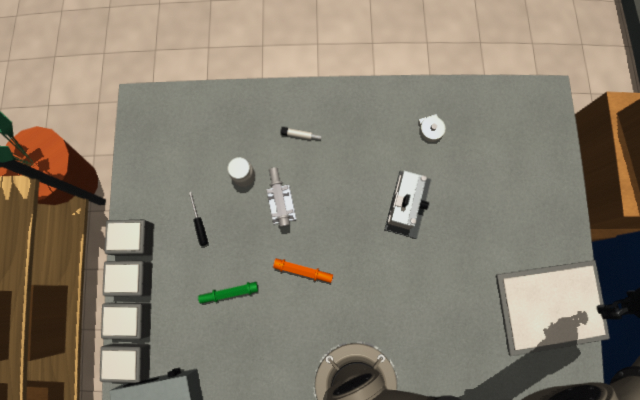

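View pics/wrist0.png

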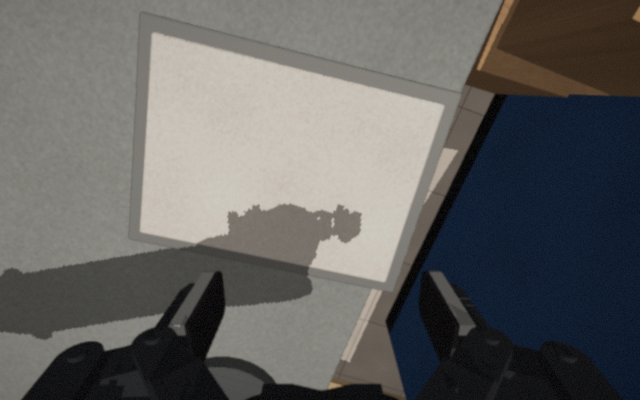

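```bash
cat > h.py <<'E'
from bench import env
import numpy as np, cv2
from scipy.spatial.transform import Rotation as R
def K(c): return np.array([[c['fx'],0,c['cx']],[0,c['fy'],c['cy']],[0,0,1]])
def campose(name,st=None):
    c=env.calibration(name)
    if name!='wrist': return c, R.from_rotvec(c['attitude']).as_matrix(), np.array(c['origin'])
    st=st or env.read_state()
    T=np.eye(4);T[:3,:3]=R.from_rotvec(st['tcp_rot']).as_matrix();T[:3,3]=st['position']
    H=T@c['hand_eye']; return c,H[:3,:3],H[:3,3]
def ray(cp,px):
    c,Rm,o=cp
    u=cv2.undistortPoints(np.array(px,float).reshape(-1,1,2),K(c),np.array([c['k1'],0,0,0,0]))[:,0]
    d=np.c_[u[:,0],-u[:,1],-np.ones(len(u))]@Rm.T
    return o,d/np.linalg.norm(d,axis=1)[:,None]
def plane(cp,px,z):
    o,d=ray(cp,px); z=np.broadcast_to(z,(len(d),)); return o+d*((z-o[2])/d[:,2])[:,None]
def proj(cp,P):
    c,Rm,o=cp; p=(np.array(P,float).reshape(-1,3)-o)@Rm
    x=np.c_[p[:,0],-p[:,1]]/-p[:,2:3]; r2=(x**2).sum(1,keepdims=True)
    return x*(1+c['k1']*r2)*[c['fx'],c['fy']]+[c['cx'],c['cy']]
def snap(name,fn):
    st=env.read_state(); im=env.snapshot(name)[:,:,::-1].copy(); cv2.imwrite('pics/'+fn,im); np.save('pics/'+fn+'.npy',np.r_[st['position'],st['tcp_rot']]); return im,campose(name,st)
def reload(name,fn):
    v=np.load('pics/'+fn+'.npy'); return cv2.imread('pics/'+fn),campose(name,dict(position=v[:3],tcp_rot=v[3:]))
def rel(goalp,goalR,st=None):
    "normalised row to reach goal"
    st=st or env.read_state()
    R0=R.from_rotvec(st['tcp_rot']); G=R.from_matrix(goalR)
    return np.round(np.r_[R0.inv().apply(np.array(goalp)-st['position'])/.3,(R0.inv()*G).as_rotvec()/(2*np.pi)],4)
E
python3 - <<'E'
from h import *
s=cv2.imread('pics/scene0.png');t=cv2.imread('pics/top0.png')
a=cv2.resize(t[155:250,370:445],None,fx=5,fy=5,interpolation=2)[:475,:375]
b=cv2.resize(s[135:210,200:290],None,fx=4,fy=4,interpolation=2)
o=np.zeros((480,760,3),np.uint8);o[:a.shape[0],:375]=a;o[:b.shape[0],385:385+b.shape[1]]=b[:,:375]
cv2.imwrite('pics/c1.png',o)
cp=campose('top')
for n,p,z in [('tab',(405,201),.129),('c1',(427,175),0),('gauge a',(274,170),.056),('gauge b',(283,224),.056),('cell',(400,176),.08)]: print(n,plane(cp,[p],z))
E
```

```text
tab [[ 0.50512405 -0.14176008  0.129     ]]
c1 [[ 0.60925229 -0.24001198  0.        ]]
gauge a [[0.62023662 0.2254129  0.056     ]]
gauge b [[0.45873155 0.19976257 0.056     ]]
cell [[ 0.58804974 -0.14106934  0.08      ]]
```

View pics/c1.png

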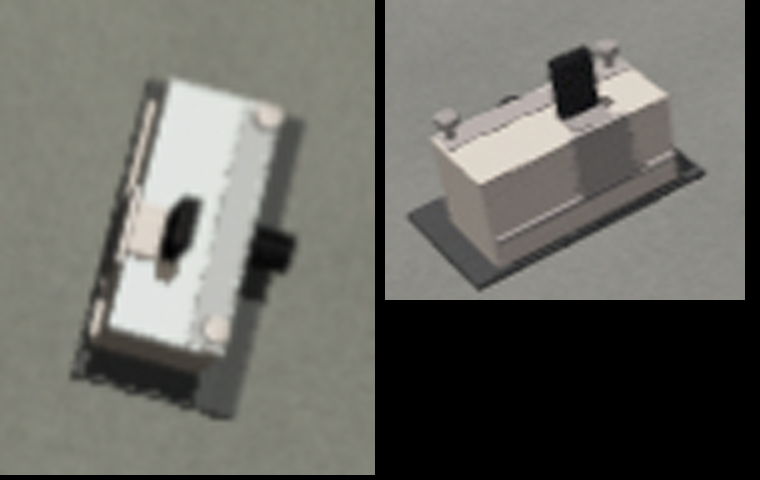

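```bash
python3 - <<'E'
from h import *
st=env.read_state()
M=R.from_rotvec(st['tcp_rot']).as_matrix(); print(M.round(3)); 
cp=campose('top')
e=plane(cp,[(391,220),(403,171)],.08); d=e[1]-e[0]; print(e,np.linalg.norm(d),np.degrees(np.arctan2(d[1],d[0])))
# gauge contours scene/top crop
s=cv2.imread('pics/scene0.png');t=cv2.imread('pics/top0.png')
a=cv2.resize(t[160:235,255:310],None,fx=6,fy=6,interpolation=2)
b=cv2.resize(s[190:265,325:390],None,fx=6,fy=6,interpolation=2)
o=np.zeros((460,760,3),np.uint8);o[:450,:330]=a;o[:450,340:340+390]=b
cv2.imwrite('pics/c2.png',o)
E
```

```text
[[ 0.323 -0.946 -0.001]
 [-0.946 -0.323  0.001]
 [-0.001  0.    -1.   ]]
[[ 0.46034008 -0.10851607  0.08      ]
 [ 0.60277029 -0.1506376   0.08      ]] 0.1485280721292509 -16.474767177402242
```

View pics/c2.png

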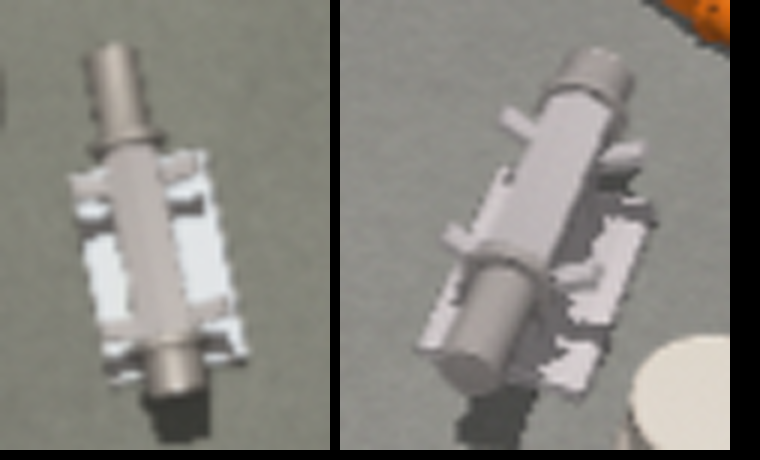

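```bash
cat >> h.py <<'E'
def tooldown(yawx):
    "tool z down, tool x at yaw (deg)"
    a=np.radians(yawx); x=np.array([np.cos(a),np.sin(a),0]); z=np.array([0,0,-1.]); return np.c_[x,np.cross(z,x),z]
E
python3 - <<'E'
from h import *
print(rel([.37,-.39,.23],tooldown(-45)),rel([.526,-.148,.23],tooldown(-16.5)))
E
```

```text
[-6.199e-01 -7.476e-01  2.700e-03 -0.000e+00  2.000e-04 -7.270e-02] [-1.2155e+00 -1.5002e+00  3.4000e-03 -1.0000e-04  2.0000e-04 -1.5180e-01]
```

Call:
step_arm([
  [[-0.62,-0.75,0,0,0,-0.073],[-0.62,-0.75,0,0,0,-0.073],[-0.62,-0.75,0,0,0,-0.073],[-0.62,-0.75,0,0,0,-0.073],[-0.62,-0.75,0,0,0,-0.073],[-0.62,-0.75,0,0,0,-0.073]],
])

```text
clock: 0.75
position: [0.3718, -0.387, 0.2307]
tcp_rot: [-2.903, 1.196, 0.002]
contact_force: [1.2, 0.7, -0.3]
opening: 1.003
```

```bash
python3 - <<'E'
from h import *
print(rel([.526,-.148,.23],tooldown(-16.5)))
E
```

```text
[-1.966e-01 -9.275e-01  3.600e-03 -2.000e-04  2.000e-04 -7.860e-02]
```

Call:
step_arm([
  [[-0.197,-0.928,0.0,0,0,-0.079],[-0.197,-0.928,0.0,0,0,-0.079],[-0.197,-0.928,0.0,0,0,-0.079],[-0.197,-0.928,0.0,0,0,-0.079],[-0.197,-0.928,0.0,0,0,-0.079],[-0.197,-0.928,0.0,0,0,-0.079],[-0.197,-0.928,0.0,0,0,-0.079],[-0.197,-0.928,0.0,0,0,-0.079]],
])

```text
clock: 1.55
position: [0.5261, -0.1471, 0.2308]
tcp_rot: [-3.109, 0.443, 0.002]
contact_force: [-0.2, -1.3, -0.0]
opening: 1.001
```

```bash
python3 - <<'E'
from h import *
im,cp=snap('wrist','w1.png'); st=env.read_state(); print(st['q'],st['position'],st['clock'],st['joint_vel'].max())
E
```

```text
[ 0.50373628  0.29802664 -0.41374701  1.84238832  0.13670407  1.03085196
 -0.25022793] [ 0.52545595 -0.14848712  0.23070988] 1.6 0.023835311939365743
```

View pics/w1.png

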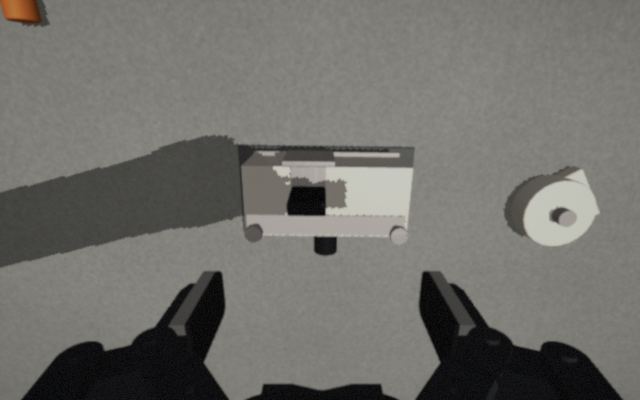

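```bash
python3 - <<'E'
from h import *
im,cp=reload('wrist','w1.png')
cv2.imwrite('pics/c3.png',cv2.resize(im[135:265,230:425],None,fx=4,fy=4,interpolation=2))
E
```

```text
(no output)
```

View pics/c3.png

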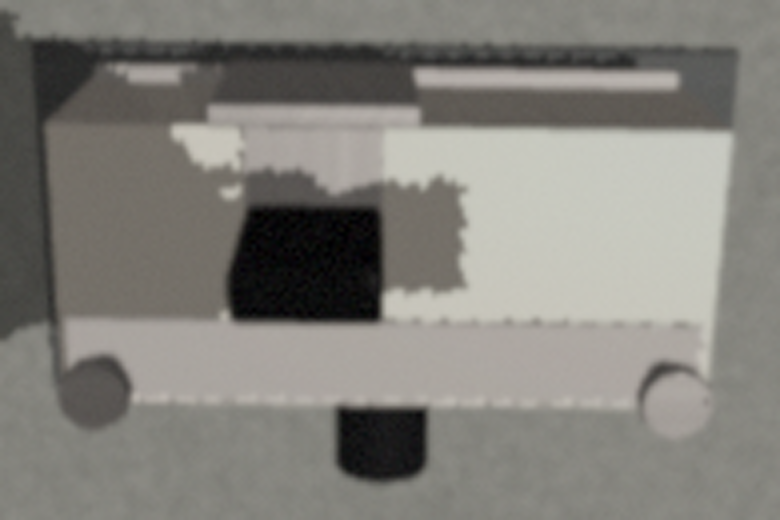

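```bash
python3 - <<'E'
from h import *
im,cp=reload('wrist','w1.png')
f=lambda p:(np.array(p)+.5)/4-.5+[230,135]
A=plane(cp,f([(46,124),(733,129)]),.08); B=plane(cp,f([(95,397),(677,405)]),.099)
T=plane(cp,f([(248,207),(380,207),(380,318),(230,318)]),[.129]*2+[.129]*2)
for P in(A,B):
    d=P[1]-P[0];print(P.round(4),np.linalg.norm(d),np.degrees(np.arctan2(d[1],d[0])))
def port(yaw,o):
    a=np.radians(yaw);y=np.array([np.cos(a),np.sin(a)]);x=np.array([y[1],-y[0]]);return x,y
for yaw in(-16.0,-16.5,-17):
    x,y=port(yaw,0); print(yaw,'portA',A[0,:2]+.045*y,A[1,:2]-.105*y,'portB',B[0,:2]+.034*y-.057*x,B[1,:2]-.094*y-.057*x)
print(T.round(4))
E
```

```text
[[ 0.463  -0.1103  0.08  ]
 [ 0.6067 -0.1533  0.08  ]] 0.14998837098797188 -16.642285483007928
[[ 0.4574 -0.1676  0.099 ]
 [ 0.5791 -0.2049  0.099 ]] 0.12734155692697519 -17.060407144201722
-16.0 portA [ 0.50623602 -0.12273532] [ 0.50575234 -0.12434572] portB [ 0.50577419 -0.12214358] [ 0.50447071 -0.12422143]
-16.5 portA [ 0.50612613 -0.12311233] [ 0.50600875 -0.12346603] portB [ 0.5061687  -0.12256762] [ 0.50517779 -0.1235731 ]
-17 portA [ 0.50601296 -0.12348837] [ 0.50627282 -0.12258861] portB [ 0.50655951 -0.12299509] [ 0.50589052 -0.12293095]
[[ 0.5078 -0.1282  0.129 ]
 [ 0.5314 -0.135   0.129 ]
 [ 0.5253 -0.1562  0.129 ]
 [ 0.4977 -0.1482  0.129 ]]
```

```bash
python3 - <<'E'
from h import *
im,cp=reload('wrist','w1.png')
f=lambda p:(np.array(p)+.5)/4-.5+[230,135]
a=np.radians(-16.8);y=np.array([np.cos(a),np.sin(a)]);x=np.array([y[1],-y[0]]);p0=np.array([.5061,-.1231])
for px,z in [((248,207),.084),((380,207),.084),((230,318),.129),((380,318),.129),((208,106),.08),((418,108),.08)]:
    P=plane(cp,f([px]),z)[0,:2]-p0; print(px,P@x,P@y)
E
```

```text
(248, 207) 0.017450229489669112 -0.0009019513920393134
(380, 207) 0.017149365797485026 0.028123511069988557
(230, 318) 0.026442105302845454 -0.0007453176327662946
(380, 318) 0.026147319030836034 0.02790115357874753
(208, 106) -0.004137955183758722 -0.009527180468527114
(418, 108) -0.004172763512220096 0.036146477143211495
```

```bash
python3 - <<'E'
from h import *
print(rel([.5129,-.1481,.18],tooldown(73.2)),rel([.5129,-.1481,.093],tooldown(73.2)))
E
```

```text
[-4.020e-02  1.070e-02  1.691e-01 -3.000e-04  1.000e-04 -2.488e-01] [-3.970e-02  1.100e-02  4.591e-01 -3.000e-04  1.000e-04 -2.488e-01]
```

Call:
step_arm([
  [[-0.04,0.011,0.1,0,0,-0.249],[-0.04,0.011,0.1,0,0,-0.249],[-0.04,0.011,0.1,0,0,-0.249],[-0.04,0.011,0.1,0,0,-0.249],[-0.04,0.011,0.1,0,0,-0.249],[-0.04,0.011,0.17,0,0,-0.249],[-0.04,0.011,0.17,0,0,-0.249],[-0.04,0.011,0.17,0,0,-0.249]],
])

```text
clock: 2.4
position: [0.5114, -0.1504, 0.1789]
tcp_rot: [-2.815, -1.39, 0.004]
contact_force: [0.3, 0.1, -0.4]
opening: 1.003
```

```bash
python3 - <<'E'
from h import *
print(rel([.5129,-.1481,.093],tooldown(73.2)))
st=env.read_state();print(st['q'])
E
```

```text
[ 9.500e-03  2.000e-04  2.863e-01 -6.000e-04  1.000e-04 -5.730e-02]
[ 0.68134837  0.37430273 -0.62857074  1.91157112  0.2678342   0.94329551
  0.84324524]
```

Call:
step_arm([
  [[0.0095,0,0,0,0,-0.0573],[0.0095,0,0,0,0,-0.0573],[0.0095,0,0,0,0,-0.0573],[0.0095,0,0.143,0,0,-0.0573],[0.0095,0,0.286,0,0,-0.0573],[0.0095,0,0.286,0,0,-0.0573],[0.0095,0,0.286,0,0,-0.0573]],
])

```text
clock: 3.1
position: [0.5121, -0.1492, 0.0933]
tcp_rot: [-2.521, -1.868, 0.005]
contact_force: [0.0, 0.4, 0.8]
opening: 1.0
```

```bash
python3 - <<'E'
from h import *
print(rel([.5129,-.1481,.093],tooldown(73.2)))
im,cp=snap('wrist','w2.png')
E
```

```text
[ 0.0042  0.0015  0.0009 -0.0008  0.0001 -0.0003]
```

View pics/w2.png

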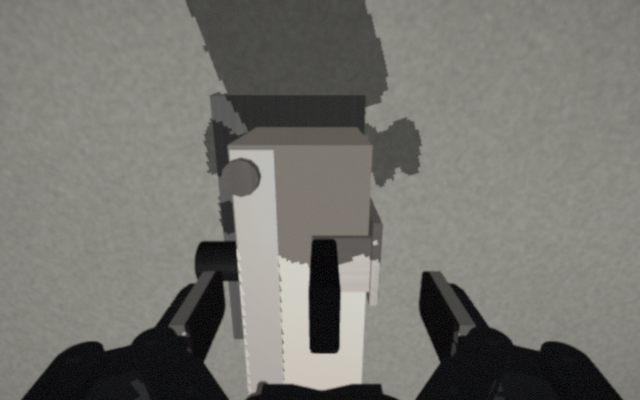

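The black tab (col ~324, rows 240–350) is centred between the jaws (cols ~220 and ~425). Closing.

Call:
step_arm([
  [[0.004,0.0015,0,0,0,0],[0.004,0.0015,0,0,0,0],[0.004,0.0015,0,0,0,0],[0.004,0.0015,0,0,0,0],[0.004,0.0015,0,0,0,0],[0.004,0.0015,0,0,0,0],[0.004,0.0015,0,0,0,0],[0.004,0.0015,0,0,0,0]],
], gripper=-1, force=30)

```text
clock: 3.95
position: [0.5142, -0.1487, 0.0949]
tcp_rot: [-2.524, -1.87, 0.003]
contact_force: [-1.9, -3.3, 5.7]
opening: 0.137
```

Call:
step_arm([
  [[0,0.03,0,0,0,0],[0,0.06,0,0,0,0],[0,0.09,0,0,0,0],[0,0.12,0,0,0,0],[0,0.15,0,0,0,0],[0,0.17,0,0,0,0],[0,0.17,0,0,0,0]],
])

```text
clock: 4.65
position: [0.5648, -0.1642, 0.0949]
tcp_rot: [2.524, 1.869, -0.001]
contact_force: [1.1, -2.3, 1.7]
opening: 0.141
```

Moved 53 mm; now the last few mm up to the stop.

Call:
step_arm([
  [[0,0.01,0,0,0,0],[0,0.017,0,0,0,0],[0,0.02,0,0,0,0],[0,0.024,0,0,0,0],[0,0.024,0,0,0,0]],
])

```text
clock: 5.15
position: [0.568, -0.1652, 0.0948]
tcp_rot: [-2.521, -1.867, 0.011]
contact_force: [-15.4, 3.1, 17.9]
opening: 0.138
```

Call:
step_arm([
  [[0,0,0,0,0,0],[0,0,0,0,0,0],[0,0,0,0,0,0],[0,0,0,0,0,0],[0,0,0,0,0,0],[0,0,-0.2,0,0,0],[0,0,-0.4,0,0,0],[0,0,-0.4,0,0,0]],
], gripper=1)

```text
clock: 5.95
position: [0.5714, -0.1649, 0.2196]
tcp_rot: [2.524, 1.87, -0.003]
contact_force: [0.3, -0.7, 0.3]
opening: 0.999
```

```bash
python3 - <<'E'
from h import *
im,cp=snap('wrist','w3.png')
t,c2=snap('top','t3.png')
a=cv2.resize(t[150:250,260:300],None,fx=4,fy=4,interpolation=2)
b=cv2.resize(t[150:250,380:445],None,fx=4,fy=4,interpolation=2)
cv2.imwrite('pics/c4.png',np.hstack([a,b,cv2.resize(im[:250,200:440],(384,400))]))
# gauge from top view
g=plane(c2,[(276,167),(283,224)],.056);print(g)
s=env.read_state();print(s['q'],s['position'])
E
```

```text
[[0.62926196 0.21946432 0.056     ]
 [0.45873155 0.19976257 0.056     ]]
[ 0.69963507  0.44363758 -0.69080056  1.73022219  0.31737269  1.08295925
  1.18017575] [ 0.57138874 -0.16526638  0.21873745]
```

View pics/c4.png

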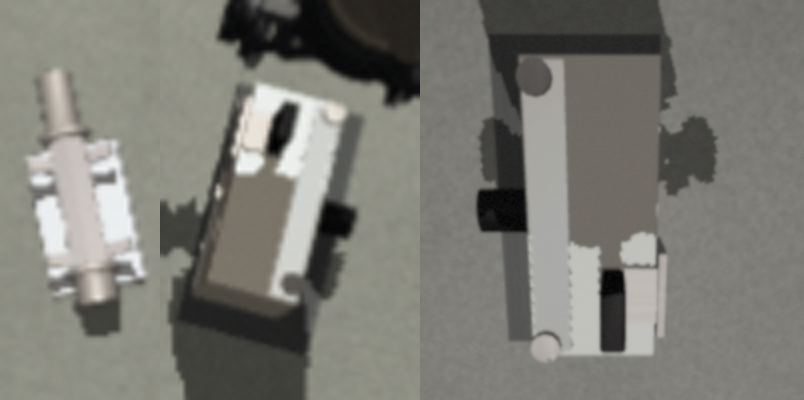

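```bash
python3 - <<'E'
from h import *
print(rel([.54,.02,.22],tooldown(86)),rel([.522,.208,.22],tooldown(99)))
E
```

```text
[ 5.602e-01 -2.801e-01 -5.400e-03 -1.000e-04  4.000e-04 -3.600e-02] [ 1.1422e+00 -5.2020e-01 -6.7000e-03 -2.0000e-04  4.0000e-04 -7.2100e-02]
```

Call:
step_arm([
  [[0.28,-0.14,0,0,0,-0.018],[0.56,-0.28,0,0,0,-0.036],[0.8,-0.4,0,0,0,-0.05],[0.95,-0.45,0,0,0,-0.06],[0.98,-0.48,0,0,0,-0.072],[0.98,-0.48,0,0,0,-0.072],[0.98,-0.48,0,0,0,-0.072],[0.98,-0.48,0,0,0,-0.072]],
])

```text
clock: 6.85
position: [0.5173, 0.1632, 0.2176]
tcp_rot: [-2.03, -2.395, 0.002]
contact_force: [-0.3, -0.1, -0.6]
opening: 0.997
```

```bash
python3 - <<'E'
from h import *
im,cp=snap('wrist','w4.png')
s=env.read_state();print(s['q'],s['position'])
E
```

```text
[ 0.29116778  0.40878719 -0.8884649   1.84213302  0.36057523  1.06480404
  0.9953688 ] [0.5181756  0.16001754 0.21721222]
```

View pics/w4.png

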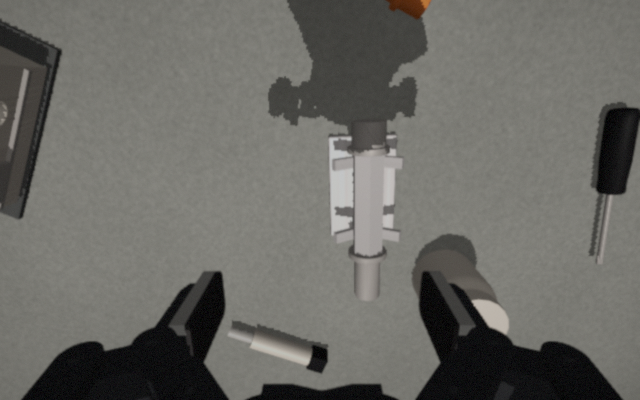

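```bash
python3 - <<'E'
from h import *
im,cp=reload('wrist','w4.png')
cv2.imwrite('pics/c5.png',cv2.resize(im[110:310,310:430],None,fx=4,fy=4,interpolation=2)[:600*2][:800])
c2=campose('top');print('jar',plane(c2,[(239,168)],.095))
E
```

```text
jar [[0.61830789 0.32259246 0.095     ]]
```

View pics/c5.png

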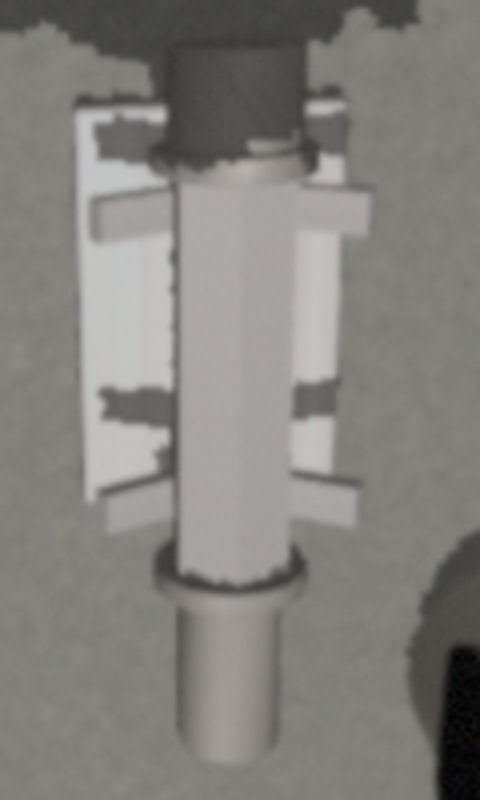

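```bash
python3 - <<'E'
from h import *
im,cp=reload('wrist','w4.png')
f=lambda p:(np.array(p,float)+.5)/4-.5+[310,110]
L=plane(cp,f([(177,190),(179,560)]),.0635);Rr=plane(cp,f([(297,190),(289,560)]),.0635)
C=(L+Rr)/2; w=np.linalg.norm(L-Rr,axis=1); d=C[1]-C[0]; print('w',w,'yaw',np.degrees(np.arctan2(d[1],d[0])),C)
rg=plane(cp,f([(241,190),(237,578)]),.071); d=rg[1]-rg[0]; print('ridge',rg,np.linalg.norm(d),np.degrees(np.arctan2(d[1],d[0])))
co=plane(cp,f([(150,158),(318,158),(155,575),(306,575)]),.056); c=(co[::2]*0);A=(co[0]+co[1])/2;B=(co[2]+co[3])/2;d=B-A
print('collars',A,B,np.linalg.norm(d),np.degrees(np.arctan2(d[1],d[0])),(A+B)/2,np.linalg.norm(co[0]-co[1]),np.linalg.norm(co[2]-co[3]))
u=d/np.linalg.norm(d)
print('mid from ridge end',rg[1]-.048*u, 'nogo end',plane(cp,f([(236,45)]),.0715)[0]+.076*u,'go end',plane(cp,f([(228,765)]),.06)[0]-.099*u)
E
```

```text
w [0.0262674  0.02641436] yaw 11.541592758835844 [[0.48615141 0.20039327 0.0635    ]
 [0.57427698 0.21838925 0.0635    ]]
ridge [[0.48469884 0.199961   0.071     ]
 [0.57522478 0.21832779 0.071     ]] 0.0923703722616714 11.469047824975613
collars [0.48052207 0.19950396 0.056     ] [0.58197924 0.22011424 0.056     ] 0.10352942489210612 11.482959707240232 [0.53125066 0.2098091  0.056     ] 0.03741118980179333 0.037319256788987065
mid from ridge end [0.52818555 0.20877212 0.071     ] nogo end [0.52975069 0.20765618 0.0715    ] go end [0.53623692 0.21000488 0.06      ]
```

```bash
python3 - <<'E'
from h import *
print(rel([.530,.2093,.037],tooldown(101.5)))
E
```

```text
[ 1.566e-01  6.700e-02  6.003e-01 -5.000e-04  2.000e-04 -6.300e-03]
```

Call:
step_arm([
  [[0.157,0.067,0.1,0,0,-0.0063],[0.157,0.067,0.2,0,0,-0.0063],[0.157,0.067,0.3,0,0,-0.0063],[0.157,0.067,0.3,0,0,-0.0063]],
])

```text
clock: 7.3
position: [0.5278, 0.2063, 0.1223]
tcp_rot: [-1.986, -2.428, 0.018]
contact_force: [-0.6, -0.3, -0.6]
opening: 0.997
```

```bash
python3 - <<'E'
from h import *
print(rel([.530,.2093,.037],tooldown(101.5)))
im,cp=snap('wrist','w5.png')
print(proj(cp,[[.530,.2093,.071],[.530+.048*.98,.2093+.048*.199,.071]]))
E
```

```text
[ 9.500e-03  1.250e-02  2.841e-01 -1.900e-03  6.000e-04 -2.000e-04]
[[325.41228351 234.49814388]
 [325.21259838 301.193438  ]]
```

View pics/w5.png

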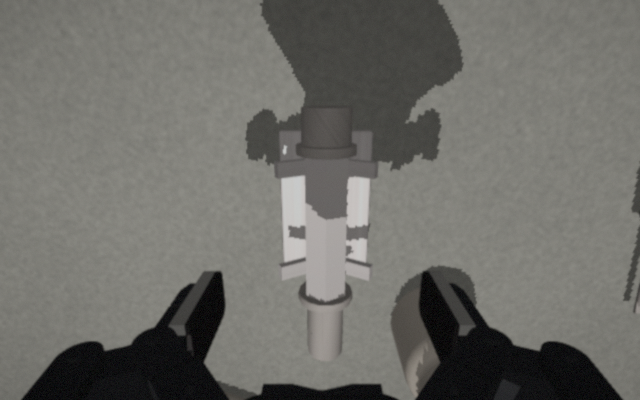

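The gauge sits centred (ridge end at ~(325,300), predicted (325,301)). Descending.

Call:
step_arm([
  [[0.0095,0.0125,0.1,0,0,0],[0.0095,0.0125,0.2,0,0,0],[0.0095,0.0125,0.27,0,0,0],[0.0095,0.0125,0.284,0,0,0],[0.0095,0.0125,0.284,0,0,0],[0.0095,0.0125,0.284,0,0,0]],
])

```text
clock: 7.95
position: [0.533, 0.2105, 0.0414]
tcp_rot: [-1.989, -2.429, 0.009]
contact_force: [0.7, 0.7, -0.1]
opening: 0.999
```

```bash
python3 - <<'E'
from h import *
print(rel([.530,.2093,.037],tooldown(101.5)))
E
```

```text
[-0.0018 -0.0106  0.0148 -0.0009  0.0004 -0.0004]
```

Call:
step_arm([
  [[-0.0018,-0.0106,0.0148,-0.001,0,0],[-0.0018,-0.0106,0.0148,-0.001,0,0],[-0.0018,-0.0106,0.0148,-0.001,0,0]],
])

```text
clock: 8.25
position: [0.5301, 0.2093, 0.0375]
tcp_rot: [1.989, 2.428, -0.001]
contact_force: [0.3, 0.1, 0.4]
opening: 0.999
```

```bash
python3 - <<'E'
from h import *
print(rel([.530,.2093,.037],tooldown(101.5)))
E
```

```text
[ 0.0001 -0.0002  0.0017  0.0002  0.0004 -0.0004]
```

Call:
step_arm([
  [[0,0,0,0,0,0],[0,0,0,0,0,0],[0,0,0,0,0,0],[0,0,0,0,0,0],[0,0,0,0,0,0],[0,0,0,0,0,0],[0,0,0,0,0,0],[0,0,0,0,0,0]],
], gripper=-1, force=60)

```text
clock: 9.05
position: [0.5302, 0.209, 0.0377]
tcp_rot: [1.989, 2.428, -0.001]
contact_force: [-0.4, -3.5, 5.6]
opening: 0.291
```

```bash
python3 - <<'E'
from h import *
s=env.read_state();print(s['position'],s['contact_force'],s['torque'],s['opening'],R.from_rotvec(s['tcp_rot']).as_matrix().round(4))
E
```

```text
[0.53023927 0.20901    0.03770353] [-0.40386819 -3.45337598  5.59164033] [-0.52188661  0.13157624  0.03064826] 0.29093441596064473 [[-0.1969  0.9804  0.0022]
 [ 0.9804  0.1969 -0.0026]
 [-0.003   0.0016 -1.    ]]
```

Call:
step_arm([
  [[0,0,-0.08,0,0,0],[0,0,-0.16,0,0,0],[0,0,-0.24,0,0,0],[0,0,-0.3,0,0,0],[0,0,-0.3,0,0,0]],
])

```text
clock: 9.55
position: [0.5311, 0.2102, 0.1296]
tcp_rot: [1.988, 2.427, 0.004]
contact_force: [0.7, 0.3, -1.4]
opening: 0.287
```

```bash
python3 - <<'E'
from h import *
print(rel([.549,.02,.12],tooldown(-16.8)))
im,cp=snap('wrist','w6.png');s=env.read_state();print(s['contact_force'],s['torque'])
E
```

```text
[-0.6333 -0.0666  0.0328  0.0008 -0.0007  0.3282]
[-0.64891665  1.14039226 -4.16097867] [ 0.0269488   0.06624165 -0.01900179]
```

View pics/w6.png

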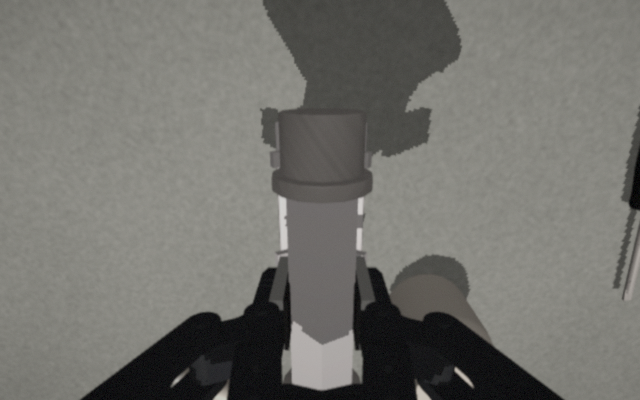

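Call:
step_arm([
  [[-0.1,0,0,0,0,0.328],[-0.2,0,0,0,0,0.328],[-0.3,0,0,0,0,0.328],[-0.4,-0.03,0,0,0,0.328],[-0.5,-0.06,0,0,0,0.328],[-0.6,-0.066,0,0,0,0.328],[-0.633,-0.066,0,0,0,0.328],[-0.633,-0.066,0,0,0,0.328]],
])

```text
clock: 10.4
position: [0.5475, 0.016, 0.1266]
tcp_rot: [3.017, 0.865, -0.002]
contact_force: [-0.2, 0.4, -2.6]
opening: 0.289
```

```bash
python3 - <<'E'
from h import *
print(rel([.549,.02,.12],tooldown(-16.8)));print(env.read_state()['q'])
E
```

```text
[ 1.140e-02 -8.600e-03  2.180e-02  5.000e-04  1.000e-04  1.356e-01]
[ 0.27751122  0.44930363 -0.53130563  1.92809255  0.30349476  0.84361047
  0.1437303 ]
```

Call:
step_arm([
  [[0.011,-0.009,0.02,0,0,0.1356],[0.011,-0.009,0.02,0,0,0.1356],[0.011,-0.009,0.02,0,0,0.1356],[0.011,-0.009,0.02,0,0,0.1356],[0.011,-0.009,0.1,0,0,0.1356],[0.011,-0.009,0.2,0,0,0.1356],[0.011,-0.009,0.2,0,0,0.1356],[0.011,-0.009,0.2,0,0,0.1356]],
])

```text
clock: 11.2
position: [0.5477, 0.0199, 0.0656]
tcp_rot: [3.104, -0.453, -0.004]
contact_force: [0.9, 0.3, -2.1]
opening: 0.294
```

```bash
cat >> h.py <<'E'
YAW=-16.8; P0=np.array([.5061,-.1231]); _a=np.radians(YAW); PY=np.array([np.cos(_a),np.sin(_a)]); PX=np.array([PY[1],-PY[0]])
def inport(st):
    d=st['position'][:2]-P0; M=R.from_rotvec(st['tcp_rot']).as_matrix()
    f=st['contact_force'][:2]; t=st['torque']
    return dict(t=round(st['clock'],2),x=round(d@PX*1e3,2),y=round(d@PY*1e3,2),z=round(st['position'][2]*1e3,2),yaw=np.degrees(np.arctan2(M[1,0],M[0,0])).round(2),roll=M[2,:2].round(4),F=np.round([f@PX,f@PY,st['contact_force'][2]],1),T=np.round([t[:2]@PX,t[:2]@PY,t[2]],2))
def go(x,y,z,yaw=YAW):
    p=P0+x/1e3*PX+y/1e3*PY; return rel([p[0],p[1],z/1e3],tooldown(yaw))
E
python3 - <<'E'
from h import *
print(inport(env.read_state()));print(go(-149,0,36.7))
E
```

```text
{'t': 11.2, 'x': np.float64(-148.92), 'y': np.float64(-1.47), 'z': np.float64(65.55), 'yaw': np.float64(-16.61), 'roll': array([-0.0019,  0.0045]), 'F': array([-0.6,  0.8, -2.1]), 'T': array([ 0.06,  0.05, -0.02])}
[ 0.0051 -0.0007  0.0962  0.0007  0.0003  0.0005]
```

Call:
step_arm([
  [[0.005,0,0.05,0.0007,0,0],[0.005,0,0.096,0.0007,0,0],[0.005,0,0.096,0.0007,0,0],[0.005,0,0.096,0.0007,0,0]],
])

```text
clock: 11.6
position: [0.5487, 0.0192, 0.0363]
tcp_rot: [-3.109, 0.453, 0.005]
contact_force: [0.1, 0.1, -3.2]
opening: 0.288
```

```bash
python3 - <<'E'
from h import *
print(inport(env.read_state()));print(go(-102,0,36.7))
s,c=snap('scene','s7.png');t,c2=snap('top','t7.png')
a=cv2.resize(s[100:240,190:350],None,fx=4,fy=4,interpolation=2)
cv2.imwrite('pics/c7.png',a)
E
```

```text
{'t': 11.6, 'x': np.float64(-148.58), 'y': np.float64(-0.35), 'z': np.float64(36.33), 'yaw': np.float64(-16.59), 'roll': array([-0.0029,  0.0004]), 'F': array([-0.2,  0. , -3.2]), 'T': array([ 0.03, -0.02,  0.01])}
[ 6.000e-04  1.553e-01 -1.200e-03  1.000e-04  5.000e-04  6.000e-04]
```

View pics/c7.png

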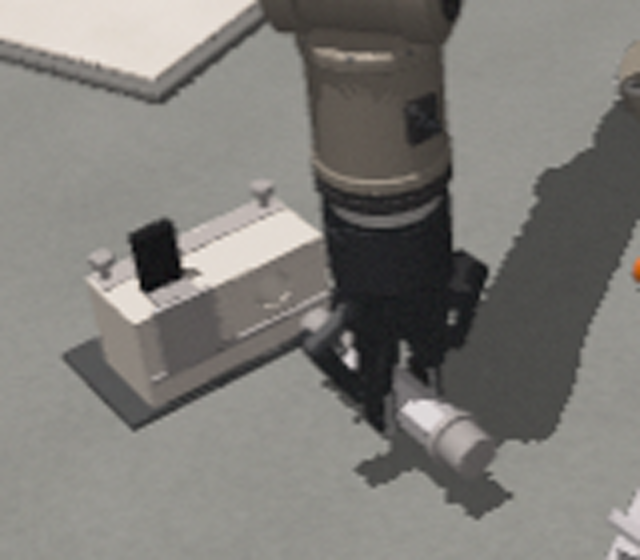

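Call:
step_arm([
  [[0.001,0.07,-0.001,0,0,0.0005],[0.001,0.12,-0.001,0,0,0.0005],[0.001,0.145,-0.001,0,0,0.0005],[0.001,0.145,-0.001,0,0,0.0005],[0.001,0.145,-0.001,0,0,0.0005]],
])

```text
clock: 12.2
position: [0.5376, -0.022, 0.0376]
tcp_rot: [-3.107, 0.458, 0.001]
contact_force: [0.1, 0.8, -2.7]
opening: 0.292
```

```bash
python3 - <<'E'
from h import *
st=env.read_state();print(inport(st));print(go(-97,0,36.7),st['q'])
s,c=reload('scene','s7.png')
print('port pred in crop',(proj(c,[[.5061,-.1231,.055]])-[190,100])*4)
E
```

```text
{'t': 12.2, 'x': np.float64(-105.9), 'y': np.float64(0.89), 'z': np.float64(37.6), 'yaw': np.float64(-16.79), 'roll': array([-0.0009, -0.0009]), 'F': array([-0.8, -0.1, -2.7]), 'T': array([-0.02,  0.05,  0.  ])}
[-0.003   0.0297  0.003  -0.0001  0.0001  0.    ] [ 0.16075815  0.54001816 -0.29619028  2.00925498  0.25634855  0.62794256
 -0.59730969]
port pred in crop [[270.11921738 287.98747122]]
```

Call:
step_arm([
  [[-0.003,0.01,0.003,0,0,0],[-0.003,0.02,0.003,0,0,0],[-0.003,0.03,0.003,0,0,0],[-0.003,0.03,0.003,0,0,0]],
])

```text
clock: 12.6
position: [0.5339, -0.0308, 0.0366]
tcp_rot: [-3.107, 0.459, 0.002]
contact_force: [0.2, -0.8, -3.3]
opening: 0.295
```

```bash
python3 - <<'E'
from h import *
st=env.read_state();print(inport(st));print(go(-92,0,36.7))
E
```

```text
{'t': 12.6, 'x': np.float64(-96.35), 'y': np.float64(-0.06), 'z': np.float64(36.59), 'yaw': np.float64(-16.81), 'roll': array([-0.0011, -0.0004]), 'F': array([ 0.7,  0.4, -3.3]), 'T': array([ 0.04, -0.  ,  0.01])}
[ 0.0002  0.0145 -0.0004 -0.0001  0.0002 -0.    ]
```

No contact yet; on in small steps.

Call:
step_arm([
  [[0,0.005,0,0,0,0],[0,0.01,0,0,0,0],[0,0.015,0,0,0,0],[0,0.015,0,0,0,0]],
])

```text
clock: 13.0
position: [0.5325, -0.0354, 0.0366]
tcp_rot: [-3.107, 0.46, 0.002]
contact_force: [0.1, 0.3, -2.8]
opening: 0.29
```

```bash
python3 - <<'E'
from h import *
st=env.read_state();print(inport(st));print(go(-87,0,36.7))
E
```

```text
{'t': 13.0, 'x': np.float64(-91.56), 'y': np.float64(-0.05), 'z': np.float64(36.56), 'yaw': np.float64(-16.83), 'roll': array([-0.0012, -0.0003]), 'F': array([-0.3,  0. , -2.8]), 'T': array([ 0.  ,  0.03, -0.03])}
[ 0.0002  0.0152 -0.0005 -0.      0.0002 -0.0001]
```

Call:
step_arm([
  [[0,0.01,0,0,0,0],[0,0.02,0,0,0,0],[0,0.03,0,0,0,0],[0,0.03,0,0,0,0]],
])

```text
clock: 13.4
position: [0.5297, -0.0449, 0.0365]
tcp_rot: [-3.108, 0.461, 0.002]
contact_force: [-0.0, -0.2, -2.2]
opening: 0.295
```

```bash
python3 - <<'E'
from h import *
st=env.read_state();print(inport(st));print(go(-60,0,36.7))
E
```

```text
{'t': 13.4, 'x': np.float64(-81.73), 'y': np.float64(-0.01), 'z': np.float64(36.54), 'yaw': np.float64(-16.89), 'roll': array([-0.0012,  0.0002]), 'F': array([ 0.2,  0.1, -2.2]), 'T': array([-0.01, -0.03, -0.  ])}
[ 0.0001  0.0724 -0.0005  0.      0.0002 -0.0002]
```

Inserting freely, with no side force.

Call:
step_arm([
  [[0,0.015,0,0,0,0],[0,0.03,0,0,0,0],[0,0.045,0,0,0,0],[0,0.06,0,0,0,0],[0,0.072,0,0,0,0],[0,0.072,0,0,0,0]],
])

```text
clock: 14.0
position: [0.5232, -0.0664, 0.0365]
tcp_rot: [3.107, -0.463, -0.002]
contact_force: [0.1, -0.2, -3.0]
opening: 0.292
```

```bash
python3 - <<'E'
from h import *
st=env.read_state();print(inport(st));print(go(-54,0,36.7))
E
```

```text
{'t': 14.0, 'x': np.float64(-59.25), 'y': np.float64(-0.03), 'z': np.float64(36.54), 'yaw': np.float64(-16.94), 'roll': array([-0.0013,  0.0006]), 'F': array([ 0.2,  0.1, -3. ]), 'T': array([ 0.05,  0.01, -0.02])}
[ 0.0001  0.0175 -0.0005  0.0001  0.0002 -0.0004]
```

Call:
step_arm([
  [[0,0.005,0,0,0,0],[0,0.009,0,0,0,0],[0,0.013,0,0,0,0],[0,0.013,0,0,0,0]],
])

```text
clock: 14.4
position: [0.522, -0.0702, 0.0365]
tcp_rot: [3.107, -0.463, -0.002]
contact_force: [-0.2, -0.3, -2.9]
opening: 0.293
```

```bash
python3 - <<'E'
from h import *
st=env.read_state();print(inport(st))
E
```

```text
{'t': 14.4, 'x': np.float64(-55.21), 'y': np.float64(-0.06), 'z': np.float64(36.5), 'yaw': np.float64(-16.95), 'roll': array([-0.0013,  0.0007]), 'F': array([ 0.3, -0.2, -2.9]), 'T': array([-0.01, -0.  ,  0.01])}
```

Call:
step_arm([
  [[0,0.003,0,0,0,0],[0,0.006,0,0,0,0],[0,0.009,0,0,0,0],[0,0.009,0,0,0,0]],
])

```text
clock: 14.8
position: [0.5217, -0.0711, 0.0366]
tcp_rot: [-3.106, 0.461, 0.001]
contact_force: [0.7, 5.8, -3.9]
opening: 0.29
```

```bash
python3 - <<'E'
from h import *
st=env.read_state();print(inport(st))
E
```

```text
{'t': 14.8, 'x': np.float64(-54.28), 'y': np.float64(-0.12), 'z': np.float64(36.56), 'yaw': np.float64(-16.87), 'roll': array([-0.001 , -0.0013]), 'F': array([-5.8, -1. , -3.9]), 'T': array([-0.08,  1.01, -0.05])}
```

Contact at mid x = −54.3 mm (expected −54): collar home. A slightly firmer hold, then draw out.

Call:
step_arm([
  [[0,0.004,0,0,0,0],[0,0.005,0,0,0,0],[0,0.005,0,0,0,0],[0,0.005,0,0,0,0]],
])

```text
clock: 15.2
position: [0.5217, -0.0711, 0.0367]
tcp_rot: [-3.105, 0.459, 0.0]
contact_force: [1.4, 6.1, -4.5]
opening: 0.293
```

```bash
python3 - <<'E'
from h import *
st=env.read_state();print(inport(st));print(go(-150,0,36.6))
E
```

```text
{'t': 15.2, 'x': np.float64(-54.33), 'y': np.float64(-0.11), 'z': np.float64(36.67), 'yaw': np.float64(-16.81), 'roll': array([-0.0006, -0.0031]), 'F': array([-6.3, -0.4, -4.5]), 'T': array([-0.19,  1.24, -0.06])}
[ 3.000e-04 -3.189e-01  1.200e-03 -5.000e-04  1.000e-04 -0.000e+00]
```

Call:
step_arm([
  [[0,-0.04,0,0,0,0],[0,-0.1,0,0,0,0],[0,-0.16,0,0,0,0],[0,-0.24,0,0,0,0],[0,-0.32,0,0,0,0],[0,-0.32,-0.1,0,0,0],[0,-0.32,-0.2,0,0,0],[0,-0.32,-0.2,0,0,0]],
])

```text
clock: 16.0
position: [0.5523, 0.0213, 0.1005]
tcp_rot: [-3.104, 0.458, -0.01]
contact_force: [0.4, 0.5, -2.5]
opening: 0.296
```

```bash
python3 - <<'E'
from h import *
st=env.read_state();print(inport(st),st['q']);print(go(-150,0,100,73.2))
im,c=snap('wrist','w8.png')
E
```

```text
{'t': 16.0, 'x': np.float64(-151.57), 'y': np.float64(2.48), 'z': np.float64(100.53), 'yaw': np.float64(-16.8), 'roll': array([ 0.0058, -0.005 ]), 'F': array([-0.6,  0.3, -2.5]), 'T': array([ 0.07,  0.05, -0.01])} [ 0.1127213   0.45921626 -0.33057264  1.94958105  0.20822399  0.75785364
 -0.6300642 ]
[-8.3e-03  5.2e-03  1.7e-03  1.0e-04 -1.4e-03 -2.5e-01]
```

View pics/w8.png

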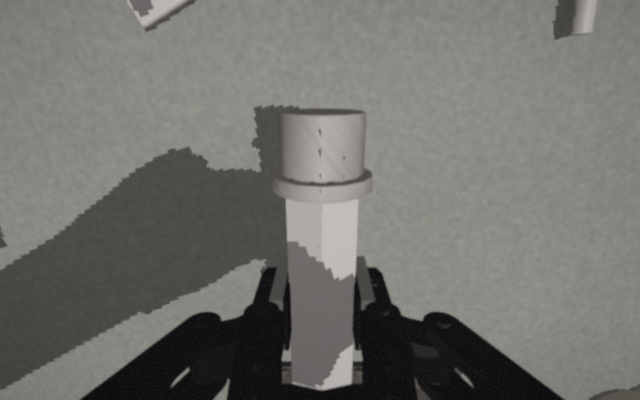

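Gauge sits unchanged in the hand (collar at row 185, col 322). Turning it round, +180° in yaw (joint 7 has room).

Call:
step_arm([
  [[-0.008,0.005,0,0,0,-0.25],[-0.008,0.005,0,0,0,-0.25],[-0.008,0.005,0,0,0,-0.25],[-0.008,0.005,0,0,0,-0.25],[-0.008,0.005,0,0,0,-0.25],[-0.008,0.005,0,0,0,-0.25],[-0.008,0.005,0,0,0,-0.25],[-0.008,0.005,0,0,0,-0.25]],
])

```text
clock: 16.85
position: [0.5471, 0.0196, 0.097]
tcp_rot: [-2.819, -1.383, -0.002]
contact_force: [0.6, 0.1, -3.0]
opening: 0.298
```

Call:
step_arm([
  [[0,0,0,0,0,-0.25],[0,0,0,0,0,-0.25],[0,0,0,0,0,-0.25],[0,0,0,0,0,-0.25],[0,0,0,0,0,-0.25],[0,0,0,0,0,-0.25],[0,0,0,0,0,-0.25],[0,0,0,0,0,-0.25]],
])

```text
clock: 17.65
position: [0.546, 0.0191, 0.0954]
tcp_rot: [-1.545, -2.733, -0.002]
contact_force: [0.2, -0.7, -2.6]
opening: 0.295
```

```bash
python3 - <<'E'
from h import *
st=env.read_state();print(inport(st),st['q']);print(go(-140,0,100,163.2))
E
```

```text
{'t': 17.65, 'x': np.float64(-147.62), 'y': np.float64(-2.89), 'z': np.float64(95.4), 'yaw': np.float64(121.03), 'roll': array([0.0025, 0.0001]), 'F': array([ 0.6,  0.4, -2.6]), 'T': array([0.  , 0.  , 0.02])} [ 0.53031236  0.60446184 -0.88799245  1.93432317  0.59900897  0.8917653
  1.44608071]
[-0.0242 -0.0124 -0.0154  0.0002 -0.0004 -0.1171]
```

Call:
step_arm([
  [[-0.024,-0.012,-0.01,0,0,-0.117],[-0.024,-0.012,-0.01,0,0,-0.117],[-0.024,-0.012,-0.01,0,0,-0.117],[-0.024,-0.012,-0.01,0,0,-0.117],[-0.024,-0.012,-0.01,0,0,-0.117],[-0.024,-0.012,0.1,0,0,-0.117],[-0.024,-0.012,0.19,0,0,-0.117],[-0.024,-0.012,0.19,0,0,-0.117]],
])

```text
clock: 18.45
position: [0.5429, 0.01, 0.034]
tcp_rot: [-0.46, -3.098, -0.0]
contact_force: [-1.2, -1.2, -2.9]
opening: 0.292
```

```bash
python3 - <<'E'
from h import *
st=env.read_state();print(inport(st),st['q']);print(go(-90,0,36.6,163.2))
E
```

```text
{'t': 18.45, 'x': np.float64(-138.01), 'y': np.float64(-3.24), 'z': np.float64(33.96), 'yaw': np.float64(163.12), 'roll': array([ 0.0096, -0.0014]), 'F': array([ 1.5, -0.8, -2.9]), 'T': array([-0.1 , -0.09, -0.01])} [ 0.58914588  0.75963445 -0.96639529  1.96035014  0.81592103  0.88515807
  2.02788204]
[-0.0109 -0.16   -0.0087 -0.0002 -0.0015 -0.0002]
```

Call:
step_arm([
  [[-0.011,-0.05,-0.009,0,-0.0015,0],[-0.011,-0.1,-0.009,0,-0.0015,0],[-0.011,-0.14,-0.009,0,-0.0015,0],[-0.011,-0.15,-0.009,0,-0.0015,0],[-0.011,-0.15,-0.009,0,-0.0015,0]],
])

```text
clock: 18.95
position: [0.5332, -0.0354, 0.0372]
tcp_rot: [0.464, 3.106, -0.003]
contact_force: [-0.7, 0.2, -2.8]
opening: 0.294
```

```bash
python3 - <<'E'
from h import *
st=env.read_state();print(inport(st));print(go(-82,0,36.6,163.2))
im,c=snap('scene','s9.png')
cv2.imwrite('pics/c9.png',cv2.resize(im[100:240,190:350],None,fx=4,fy=4,interpolation=2))
E
```

```text
{'t': 18.95, 'x': np.float64(-91.8), 'y': np.float64(0.56), 'z': np.float64(37.23), 'yaw': np.float64(163.0), 'roll': array([-0.0009, -0.0016]), 'F': array([ 0. , -0.7, -2.8]), 'T': array([ 0.01,  0.03, -0.01])}
[ 0.0018 -0.0327  0.0021 -0.0003  0.0001 -0.0006]
```

View pics/c9.png

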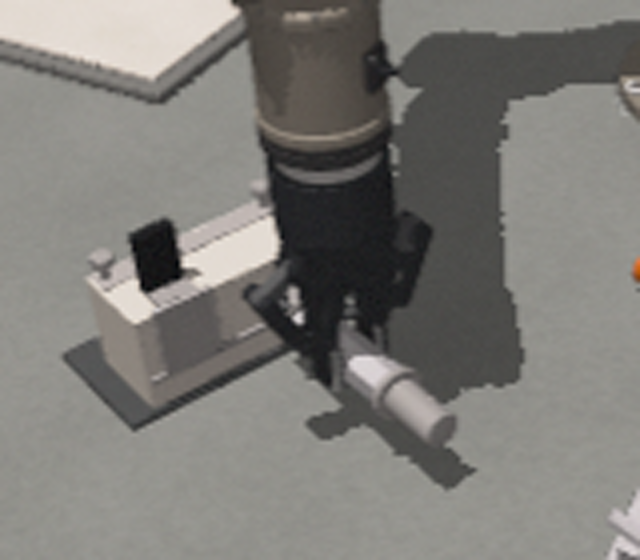

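The go end now points away from the cell. Easing up to the mouth.

Call:
step_arm([
  [[0.002,-0.01,0.002,0,0,-0.0006],[0.002,-0.02,0.002,0,0,-0.0006],[0.002,-0.034,0.002,0,0,-0.0006],[0.002,-0.034,0.002,0,0,-0.0006]],
])

```text
clock: 19.4
position: [0.5295, -0.0447, 0.0365]
tcp_rot: [0.458, 3.108, -0.003]
contact_force: [0.7, -0.4, -2.9]
opening: 0.291
```

```bash
python3 - <<'E'
from h import *
st=env.read_state();print(inport(st));print(go(-77,0,36.6,163.2))
E
```

```text
{'t': 19.4, 'x': np.float64(-81.85), 'y': np.float64(-0.24), 'z': np.float64(36.48), 'yaw': np.float64(163.25), 'roll': array([-0.0005, -0.0016]), 'F': array([ 0.2,  0.8, -2.9]), 'T': array([-0.02, -0.02,  0.02])}
[-0.0008 -0.0162 -0.0004 -0.0003  0.0001  0.0001]
```

Call:
step_arm([
  [[-0.001,-0.005,0,0,0,0],[-0.001,-0.01,0,0,0,0],[-0.001,-0.016,0,0,0,0],[-0.001,-0.02,0,0,0,0],[-0.001,-0.022,0,0,0,0],[-0.001,-0.022,0,0,0,0]],
])

```text
clock: 20.0
position: [0.5279, -0.051, 0.0365]
tcp_rot: [0.457, 3.108, -0.002]
contact_force: [0.6, -0.4, -2.6]
opening: 0.291
```

```bash
python3 - <<'E'
from h import *
st=env.read_state();print(inport(st))
E
```

```text
{'t': 20.0, 'x': np.float64(-75.32), 'y': np.float64(0.08), 'z': np.float64(36.54), 'yaw': np.float64(163.25), 'roll': array([-0.0006, -0.0014]), 'F': array([ 0.2,  0.7, -2.6]), 'T': array([ 0.03, -0.02, -0.05])}
```

Call:
step_arm([
  [[0,-0.003,0,0,0,0],[0,-0.006,0,0,0,0],[0,-0.008,0,0,0,0],[0,-0.008,0,0,0,0]],
])

```text
clock: 20.4
position: [0.5279, -0.0511, 0.0369]
tcp_rot: [0.455, 3.107, 0.003]
contact_force: [1.6, 6.8, -4.0]
opening: 0.289
```

```bash
python3 - <<'E'
from h import *
st=env.read_state();print(inport(st))
E
```

```text
{'t': 20.4, 'x': np.float64(-75.27), 'y': np.float64(0.07), 'z': np.float64(36.93), 'yaw': np.float64(163.34), 'roll': array([-0.0014,  0.0023]), 'F': array([-7. , -0.4, -4. ]), 'T': array([-0.02,  1.37, -0.09])}
```

Contact: 7 N, refused at x ≈ −75.3 mm. Hold at about 9 N for over a second.

Call:
step_arm([
  [[0,-0.01,0.001,0,0,0],[0,-0.01,0.001,0,0,0],[0,-0.01,0.001,0,0,0],[0,-0.01,0.001,0,0,0],[0,-0.01,0.001,0,0,0],[0,-0.01,0.001,0,0,0],[0,-0.01,0.001,0,0,0],[0,-0.01,0.001,0,0,0]],
])

```text
clock: 21.2
position: [0.5278, -0.0509, 0.0371]
tcp_rot: [0.451, 3.106, 0.01]
contact_force: [1.7, 7.2, -4.3]
opening: 0.291
```

```bash
python3 - <<'E'
from h import *
st=env.read_state();print(inport(st))
E
```

```text
{'t': 21.2, 'x': np.float64(-75.39), 'y': np.float64(-0.05), 'z': np.float64(37.14), 'yaw': np.float64(163.46), 'roll': array([-0.0023,  0.0071]), 'F': array([-7.4, -0.4, -4.3]), 'T': array([-0.16,  1.61, -0.13])}
```

Call:
step_arm([
  [[0,-0.01,0.002,0.001,0,0],[0,-0.01,0.002,0.001,0,0],[0,-0.01,0.002,0.001,0,0],[0,-0.01,0.002,0.001,0,0]],
])

```text
clock: 21.6
position: [0.5277, -0.0509, 0.037]
tcp_rot: [0.449, 3.106, 0.008]
contact_force: [0.9, 7.5, -3.4]
opening: 0.289
```

```bash
python3 - <<'E'
from h import *
st=env.read_state();print(inport(st));print(go(-150,0,100,163.2))
E
```

```text
{'t': 21.6, 'x': np.float64(-75.35), 'y': np.float64(-0.15), 'z': np.float64(37.04), 'yaw': np.float64(163.56), 'roll': array([-0.0031,  0.0053]), 'F': array([-7.4, -1.3, -3.4]), 'T': array([-0.27,  1.56, -0.21])}
[-0.0027  0.2499 -0.2085  0.0008  0.0005  0.001 ]
```

Good. Draw back, lift, then return to the rest.

Call:
step_arm([
  [[0,0.05,0,0.001,0,0.001],[0,0.12,0,0.001,0,0.001],[0,0.25,-0.1,0.001,0,0.001],[0,0.25,-0.2,0.001,0,0.001],[0,0.25,-0.3,0.001,0,0.001],[0,0.25,-0.3,0.001,0,0.001]],
])

```text
clock: 22.2
position: [0.5509, 0.0215, 0.131]
tcp_rot: [0.457, 3.099, -0.001]
contact_force: [0.8, 0.2, -3.1]
opening: 0.292
```

```bash
python3 - <<'E'
from h import *
st=env.read_state();print(st['q'],st['position']);print(rel([.5302,.2090,.130],tooldown(101.5)))
E
```

```text
[ 0.65243091  0.63981693 -1.08573371  1.90030669  0.6768004   1.0153456
  2.115845  ] [0.55085871 0.02151504 0.13100952]
[0.2462 0.5785 0.0015 0.0008 0.0012 0.1715]
```

Call:
step_arm([
  [[0.06,0.12,0,0.0008,0.001,0.17],[0.12,0.25,0,0.0008,0.001,0.17],[0.17,0.38,0,0.0008,0.001,0.1715],[0.22,0.5,0,0.0008,0.001,0.1715],[0.246,0.578,0,0.0008,0.001,0.1715],[0.246,0.578,0,0.0008,0.001,0.1715],[0.246,0.578,0,0.0008,0.001,0.1715],[0.246,0.578,0,0.0008,0.001,0.1715]],
])

```text
clock: 23.0
position: [0.5296, 0.2082, 0.1294]
tcp_rot: [1.989, 2.429, -0.003]
contact_force: [-0.2, -0.1, -2.4]
opening: 0.291
```

```bash
python3 - <<'E'
from h import *
st=env.read_state();print(st['q'],st['position']);print(rel([.5302,.2090,.08],tooldown(101.5)))
E
```

```text
[ 0.14246359  0.560349   -0.82982733  1.86190442  0.50747244  0.94585377
  0.84962568] [0.52962848 0.20816121 0.12942728]
[ 2.800e-03  2.500e-03  1.647e-01 -1.000e-04  4.000e-04 -4.000e-04]
```

Call:
step_arm([
  [[0.003,0.0025,0.08,0,0,0],[0.003,0.0025,0.16,0,0,0],[0.003,0.0025,0.22,0,0,0],[0.003,0.0025,0.24,0,0,0],[0.003,0.0025,0.24,0,0,0]],
])

```text
clock: 23.5
position: [0.5297, 0.2086, 0.0564]
tcp_rot: [1.989, 2.431, -0.006]
contact_force: [0.7, -0.2, -3.7]
opening: 0.297
```

```bash
python3 - <<'E'
from h import *
st=env.read_state();print(st['position'],st['contact_force']);print(rel([.5302,.2090,.038],tooldown(101.5)))
im,c=snap('wrist','w10.png')
E
```

```text
[0.52967471 0.20855408 0.05644817] [ 0.73970653 -0.16592122 -3.72029003]
[ 0.0013  0.0022  0.0615 -0.0004  0.0004 -0.0002]
```

View pics/w10.png

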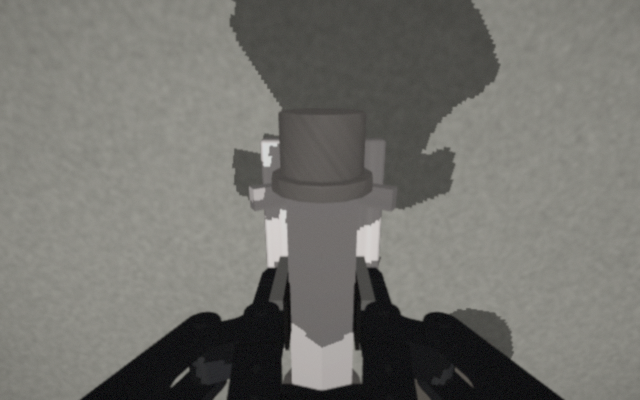

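The gauge is centred over the rest saddles (cols ~262–385 around 322). Lowering into it.

Call:
step_arm([
  [[0.001,0.002,0.02,0,0,0],[0.001,0.002,0.04,0,0,0],[0.001,0.002,0.055,0,0,0],[0.001,0.002,0.062,0,0,0],[0.001,0.002,0.062,0,0,0]],
])

```text
clock: 24.05
position: [0.5306, 0.2093, 0.0385]
tcp_rot: [1.989, 2.431, -0.004]
contact_force: [-0.3, 0.4, -2.8]
opening: 0.292
```

```bash
python3 - <<'E'
from h import *
st=env.read_state();print(st['position'],st['contact_force'],st['torque']);print(rel([.5302,.2090,.0377],tooldown(101.5)))
E
```

```text
[0.53056862 0.20932843 0.03851416] [-0.2987759   0.3637365  -2.83827535] [ 0.0437623  -0.00930541  0.0550071 ]
[-0.0008 -0.0014  0.0027 -0.0002  0.0004 -0.0002]
```

Call:
step_arm([
  [[0,-0.001,0.004,0,0,0],[0,-0.001,0.004,0,0,0],[0,-0.001,0.006,0,0,0],[0,-0.001,0.006,0,0,0]],
])

```text
clock: 24.45
position: [0.5307, 0.2095, 0.0379]
tcp_rot: [1.988, 2.43, -0.003]
contact_force: [-3.7, -2.3, 8.5]
opening: 0.297
```

Seated (force now upward). Releasing.

Call:
step_arm([
  [[0,0,0,0,0,0],[0,0,0,0,0,0],[0,0,0,0,0,0],[0,0,0,0,0,0],[0,0,0,0,0,0],[0,0,0,0,0,0],[0,0,0,0,0,0]],
], gripper=1)

```text
clock: 25.15
position: [0.5307, 0.2095, 0.0378]
tcp_rot: [1.988, 2.43, -0.003]
contact_force: [-0.1, -0.2, 1.3]
opening: 1.0
```

Call:
step_arm([
  [[0,0,-0.05,0,0,0],[0,0,-0.15,0,0,0],[0,0,-0.3,0,0,0],[0,0,-0.45,0,0,0],[0,-0.1,-0.6,0,0,0],[-0.15,-0.1,-0.6,0,0,0],[-0.15,-0.1,-0.6,0,0,0],[-0.15,-0.1,-0.6,0,0,0]],
])

```text
clock: 25.95
position: [0.5105, 0.1585, 0.2189]
tcp_rot: [1.991, 2.426, -0.003]
contact_force: [-0.9, 0.6, -0.3]
opening: 1.0
```

```bash
python3 - <<'E'
from h import *
im,c=snap('wrist','w11.png');st=env.read_state();print(st['position'],st['contact_force'],st['clock'])
t,_=snap('top','t11.png');s,_=snap('scene','s11.png')
a=cv2.resize(t[90:250,180:450],None,fx=2.5,fy=2.5,interpolation=2)
cv2.imwrite('pics/c11.png',a)
E
```

```text
[0.51010106 0.15971482 0.21854339] [-0.32422561 -0.17207979  0.41695701] 26.0
```

View pics/w11.png

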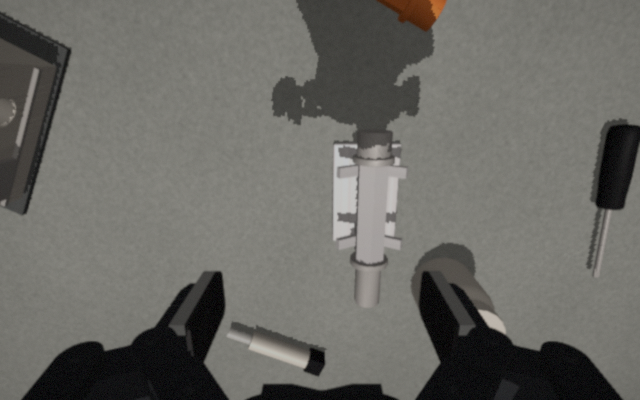

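View pics/c11.png

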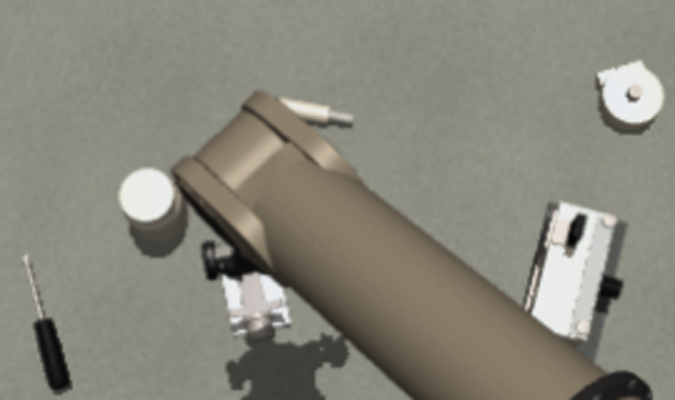

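View pics/s11.png

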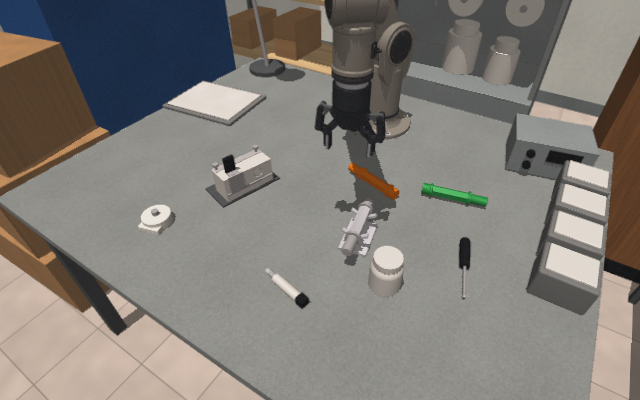

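The wrist view shows the gauge lying in both saddles (collars at ~(374,160) and ~(368,262)), jaws clear. The tab is at the far end of the cell and the bystanders have not moved. Handing in.

```bash
python3 - <<'E'
from bench import env
print(env.finish_job())
E
```

```text
the job is handed in; nothing more can be done
None
```

The port check is done and handed in at 26 s, with no verdict reported.

- **Shutter:** I gripped the tab and slid it 56 mm until it met its end stop at about 15 N. That matches the travel left from the starting position I measured. The last pictures show it still open.
- **Go end:** It slid in with no side force until the collar met the cell. Contact came with the handle's middle 54.3 mm from the face, against 54 mm nominal, at about 6 N.
- **No-go end:** I turned the gauge half round in the hand and pressed it on the mouth at about 7 N for roughly a second. It was refused. By the tool pose it was centred within about 0.5 mm and square within about 1°.
- **Back in the rest:** I laid the gauge back the original way round, about 0.6 mm from where I picked it up, and let go. The last pictures show it in both saddles, the fingers clear, and the bystanders and look-alikes where they were.

Small disagreement: the two contact positions suggest the gauge sat about 0.5 mm off the tool point along its axis, well within tolerance. No check failed. I judged the gauge's final pose from the tool position and the pictures and did not measure it again.

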